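# Press the jaw slide down and run it home under the leaf spring

## Task

Load the blue jaw slide into the fixture using only the fingertips: press down hard on the yellow patch of its tail until the sprung brass lifter is flush, and keep pressing while you push the slide forward beneath the red bridge and its leaf spring, up against the red end stop, so that the lifter pops up again behind it. Do not lift the slide out of its track, and leave the pliers, sanding drum, cup and can where they stand.

Things in the scene. Friction and masses are not known exactly. Their poses are not given: they have to be found in the camera images.
- fixture: Low fixture fixed to the bench, 237 x 100 mm; origin centre of its underside, x = the way the slide must travel, z up. Own frame: oiled track floor z 14 mm; guide rails, inner faces y +-26, tops z 27; open at the rear (-x); red bridge x 30.5 to 42.5, underside z 45, top 59, posts y +-32 to 48; red end stop, face at x 106, top z 43. Fingers must stay behind the bridge.
- slide: Loose blue jaw slide, 110 (x) x 46 x 28 mm, 0.17-0.31 kg; origin centre of its underside, x to its nose, along fixture x. Its rear 36 mm is a shelf 17 mm high; a step face at x -19 rises to the block. Start: flat on the raised lifter, fixture x -49 to -33, z 23; so raised, the block hits the bridge. Pressed to z 14 it clears by 3 mm. Home: fixture x 51, y 0, z 14 mm, side play 3 mm.
- press_spot (a point): Point on top of the slide's shelf (yellow patch), 12 mm behind the step face, on the centre line (slide x -31, y 0, z 17 mm): press here and push forward on the step face. The shelf leaves 46 x 36 mm for closed fingers; the rail tops are 4 mm below it when pressed down. When home this point is at fixture x 20 mm, z 31 mm.
- lifter (a joint): Sprung brass lifter plate in the track floor, 85 x 34 mm, fixture x -98.5 to -13.5 mm: 0 = up, 9 mm above the floor; 0.009 = flush. Its spring pushes up with 5 N when up, 9 N when flush; about 15 N on the press spot holds the slide down all the way. It springs up behind the slide's tail once that has passed it, 9 mm clear when home.
- lifter_top (a point): Middle of the front top edge of the lifter plate (fixture x -13.5 mm; z 23 mm when up, 14 mm when flush).
- leaf (a joint): Bending of the steel leaf spring, rad: 0 = relaxed, sloping down ahead of the bridge (50 mm long, 30 wide); about 0.1 when it rides on the slide's top, pressing down on it with 5 to 7 N and dragging.
- leaf_tip (a point): Free end of the leaf spring (relaxed: fixture x 92 mm, z 38 mm).
- bridge_front (a point): Middle of the lower rear edge of the red bridge (fixture x 30.5, y 0, z 45 mm).
- pliers: Red-handled pliers lying beside the fixture, 150 x 55 x 15 mm, to be left alone; origin in the middle, on the bench.
- drum: Brown sanding drum standing on end, 46 mm diameter, 105 mm high, to be left alone; origin under its foot.
- cup: White cup, 72 mm diameter, 85 mm high, to be left alone; origin under its foot.
- can: Red can, 62 mm diameter, 105 mm high, to be left alone; origin under its foot.
Not all that is in view belongs to the job. Several things have the shape of the slide; the one meant has the colours described above.

How it is judged:
By the outcome, as a careful person would: the job done as asked, in the order asked, and still so for the second after the job is handed in, with the robot touching nothing.
It also fails if it takes over 53 s, if anything falls off the work surface, if the arm or the gripper's body presses on something with over 40 N, if the wrist force passes 120 N, or if a joint passes its speed limit or range.

## Robot

A 6-joint arm with a two-finger parallel gripper is mounted at the origin on the work surface. World frame = base frame: x ahead of the robot, y to its left, z up, the work surface at z = 0. Lengths are in m, angles in rad, forces in N, time in s.
With the tool pointing down it reaches from about 0.325 to 0.85 m from the base axis. Payload 4.4 kg.
Tool frame: the origin (TCP) lies midway between the tips of the shut fingers; the grasp point (between the pads) lies 19 mm behind it; z points along the fingers, x is the direction in which the jaws open and shut, and the axes are right-handed (so a half turn about z gives the same grasp; the last joint's range is limited). The gripper opens to 94 mm and grips with 3 to 60 N. Pads are 16 mm wide; open, the fingers measure 119 mm over their backs; the gripper's body (75 mm by 177 mm) begins 78 mm behind the grasp point.
Start: joints at [-1.357, 0.207, 1.542, -0, 1.393, -0.15], TCP at [0.205, -0.537, 0.205] pointing down, gripper open.
Joint ranges: [-2.73, 2.73], [-0.86, 2.22], [0.23, 2.46], [-1.11, 4.25], [0.08, 2.63], [-2.82, 2.82]. Speed limits (rad/s): [2.79, 2.79, 3.14, 3.14, 3.14, 3.14].

## Interface

Orientations are given as a rotation vector (axis times angle).
In Python, from station import bot gives the robot as it stands.
- The arm moves only by the tool jog_arm, never from a script. Its argument "moves" is a list that holds one entry, the list of rows, each a list of 7 numbers: the shift along the tool's x, y, z in cm, then the turn, a rotation vector about the tool's x, y, z in degrees, then the closure in counts, from 0 (fully open) to 255 (shut). In form: [[[x, y, z, ax, ay, az, jaw], ...]]. A call has 1 to 5 rows; each row is the pose to reach, as a shift and turn from the pose commanded when the call began, along the tool's axes at that moment; what a row does not reach only later rows make up. A row lasts 1/10 s, in which the tool goes at most 50 mm and 8.59 degrees, less where a joint would pass 70% of its speed; a pose out of reach is approached as far as the arm can. A call with a gripper value outside its range is refused whole. The fingers move at their own pace and stop on an object; "squeeze" is the grip in N (left out, the last holds). Time passes only in rows, so rows that repeat a pose let the fingers close. It gives the time, the measured TCP pose, the force and the opening at its end, in the units of the state.
- bot.state(): the state, without advancing time (a new reading comes with each control period).
- bot.get_image(name): name is "side" or "top" or "wrist"; returns (picture, depth): 400x640x3 uint8, blue, green, red; 400x640 float32, m along the optical axis (not along the pixel's ray), 0 where there is no reading.
- bot.camera_params(name): a dict with "vfov" (degrees; the focal length in pixels is half the picture's height over the tangent of half this angle, whatever the lens; pixels are square), "cx", "cy" (the principal point, pixels), "dist_coeffs" ([k1, k2, p1, p2, k3] as OpenCV has them; the pictures are not rectified), "xyz" and "rotation" of the camera in the world; the wrist camera has in their place "tool_from_camera" (4x4, takes a point from camera to tool coordinates, whose origin is the TCP and whose axes are the tool frame's). Camera axes: x right, y up, looking along -z (the intrinsics and any distortion apply to the point x, -y, -z); pixel columns grow to the right and rows downward; lengths in m; the calibration is good to about 2 mm. A picture is of the moment at which its call begins: read the wrist's pose just before it. camera_params takes no time and is no camera call.
- bot.job_done(): hands the job in, once; it reports no verdict.
Trained networks look in the newest picture that a camera, given by its name, has taken for a name from the list of things; names that differ only in an ending like _2 or _b are one class to them, and where a whole thing is asked for, a point or a joint stands for the part that bears it (a point fixed in the world has none). Each returns a list of dicts, best first, with "conf" (0 to 1); they miss things now and then, are a little off and sometimes report something else, mostly with a low value. They report only what shows in the picture. A call takes as long as a camera call. They do not tell look-alikes from the thing itself.
- bot.recognise(camera, query): "box" ([left, top, width, height] in pixels, round what is visible of it).
The state is a dict: "clock": time; "joint_pos": joint angles; "joint_velocities": joint speeds; "joint_torque": joint torques, N m; "position": TCP position; "ee_rot": TCP orientation; "ft_force": force on the tool from outside, world axes, zero at the start; "wrist_torque": the same for the moment, N m; "gripper_width": finger opening in m.
Only numpy, scipy, OpenCV 4.12 (cv2) and the standard library are available. Lean on these libraries where they do the work, as an engineer would, in place of code of your own. Each camera call takes 0.05 s, during which the arm holds its last target. There are 200 camera calls.

## Working session

There is one attempt and no reset: what is moved stays moved. The work goes in short steps, Python scripts to look and compute and a tool call to move; the robot and the scene stay as the last step left them, time stands still between calls to the robot, and variables do not carry over. Pictures are saved under pics/ and viewed, about 8 in all and at most 12, crops included, and the job is handed in when it is done.

Besides the shell and the picture viewer there is one more tool, called as name([rows], argument=value, ...), one row to a line, values as JSON. jog_arm: Moves the arm, as the interface text tells. Its arguments: {"type":"object","properties":{"moves":{"type":"array","items":{"type":"array","items":{"type":"array","items":{"type":"number"}}}},"squeeze":{"type":"number"}},"required":["moves"]}

```bash
ls; mkdir -p pics
cat > h.py <<'E'
import numpy as np,cv2
from station import bot
from scipy.spatial.transform import Rotation as R
def cam(n):
    p=bot.camera_params(n); f=200/np.tan(np.radians(p['vfov'])/2)
    K=np.array([[f,0,p['cx']],[0,f,p['cy']],[0,0,1]]); D=np.array(p['dist_coeffs'],float)
    if n=='wrist':
        s=bot.state(); T=np.eye(4); T[:3,:3]=R.from_rotvec(s['ee_rot']).as_matrix(); T[:3,3]=s['position']
        T=T@np.array(p['tool_from_camera'])
    else:
        T=np.eye(4); r=np.array(p['rotation']); T[:3,:3]=r if r.shape==(3,3) else R.from_rotvec(r).as_matrix(); T[:3,3]=p['xyz']
    return K,D,T
def rays(c,px):
    K,D,T=c; u=cv2.undistortPoints(np.array(px,float).reshape(-1,1,2),K,D).reshape(-1,2)
    return np.c_[u[:,0],-u[:,1],-np.ones(len(u))]
def world(c,px,d):  # depth
    return (rays(c,px)*np.array(d).reshape(-1,1))@c[2][:3,:3].T+c[2][:3,3]
def plane(c,px,z):
    r=rays(c,px)@c[2][:3,:3].T; o=c[2][:3,3]; return o+r*((z-o[2])/r[:,2])[:,None]
def proj(c,P):
    K,D,T=c; q=(np.atleast_2d(P)-T[:3,3])@T[:3,:3]; q=q*[1,-1,-1]
    return cv2.projectPoints(q,np.zeros(3),np.zeros(3),K,D)[0].reshape(-1,2)
E
python3 - <<'E'
from h import *
s=bot.state(); print(s)
for n in('top','side'):
    print(n,bot.camera_params(n))
    im,d=bot.get_image(n); cv2.imwrite(f'pics/{n}0.png',im); np.save(f'{n}d.npy',d)
    for q in('slide','fixture','press_spot'): print(q,bot.recognise(n,q))
E
```

```text
pics
{'clock': 0.0, 'joint_pos': array([-1.35748763e+00,  2.07408952e-01,  1.54290991e+00, -6.40638898e-06,
        1.39347063e+00, -1.50515748e-01]), 'joint_velocities': array([ 0.00014447, -0.00082282,  0.00089108, -0.00121174, -0.00175811,
       -0.00096571]), 'joint_torque': array([ 9.35946118e-04, -3.70875299e+01, -2.81418675e+01,  6.97273202e-02,
        3.61824268e-02, -1.50589567e-04]), 'position': array([ 0.2044262 , -0.53659905,  0.20431796]), 'ee_rot': array([-2.58543467e+00,  1.78205153e+00,  2.52104289e-03]), 'ft_force': array([0.23028505, 0.35557728, 0.2449998 ]), 'wrist_torque': array([-0.00156877,  0.00075686,  0.04666619]), 'gripper_width': 0.09432678299897082}
top {'vfov': 50.87280451213632, 'cx': 317.24616904555353, 'cy': 198.46130516520432, 'dist_coeffs': array([-0.06477727,  0.        ,  0.        ,  0.        ,  0.        ]), 'xyz': array([0.3725998 , 0.05672274, 1.07652563]), 'rotation': array([ 0.16699851, -0.1679441 , -1.62750116])}
slide [{'box': [258.2, 195.9, 38.5, 47.8], 'conf': 0.95}, {'box': [283.3, 277.9, 33.3, 46.6], 'conf': 0.75}, {'box': [212.4, 28
[... 430 characters left out ...]
2269612146, 'dist_coeffs': array([-0.11086189,  0.        ,  0.        ,  0.        ,  0.        ]), 'xyz': array([0.38574795, 0.6736531 , 0.65900615]), 'rotation': array([ 0.1735155 , -1.17669918, -2.6005521 ])}
slide [{'box': [381.4, 305.1, 38.5, 61.1], 'conf': 0.76}, {'box': [200.9, 180.3, 24.7, 41.5], 'conf': 0.75}, {'box': [390.2, 248.6, 61.1, 45.2], 'conf': 0.68}, {'box': [288.3, 226.5, 53.6, 52.9], 'conf': 0.67}]
fixture [{'box': [244.6, 204.6, 111.7, 97.4], 'conf': 0.78}]
press_spot [{'box': [288.2, 232.1, 52.0, 50.9], 'conf': 0.79}, {'box': [202.1, 185.1, 22.7, 40.6], 'conf': 0.77}, {'box': [380.7, 305.2, 37.1, 65.7], 'conf': 0.73}, {'box': [389.1, 249.3, 61.4, 48.1], 'conf': 0.58}]
```

Run:
```python
import cv2
im=cv2.imread('pics/top0.png')[60:340,150:430]
cv2.imwrite('pics/top0c.png',cv2.resize(im,(588,588),interpolation=cv2.INTER_CUBIC))
```

```text
(no output)
```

View pics/top0c.png

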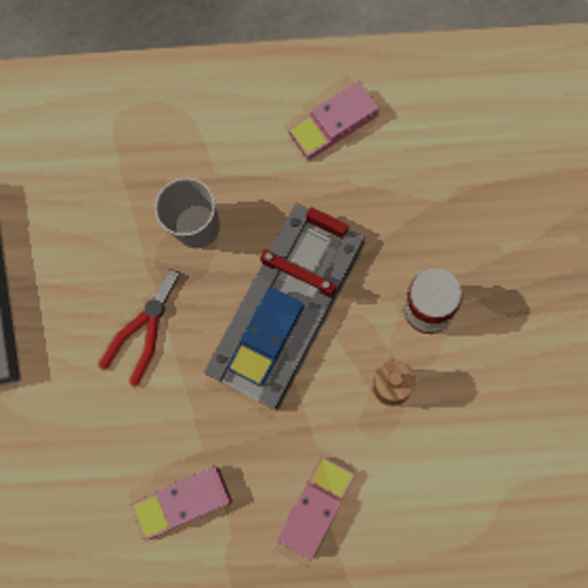

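View pics/side0.png

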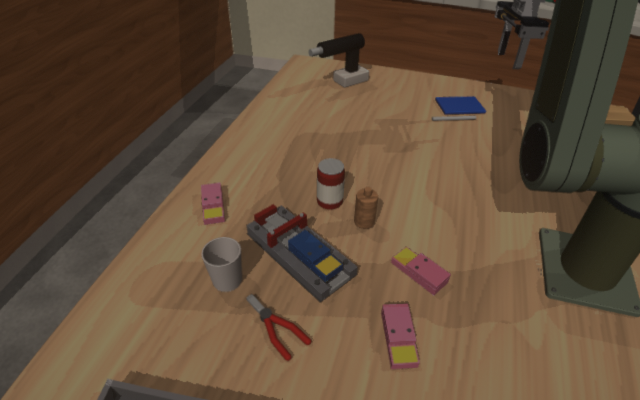

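The top view shows the blue slide in the fixture at about pixel (277,220), with its yellow tail toward the lower left. The red bridge is near (292,190), the end stop near (306,166), the can and drum are on the right, and the cup and pliers on the left. The pink copies are decoys.

```bash
cat >> h.py <<'E'
def blobs(im,box):
    h=cv2.cvtColor(im,cv2.COLOR_BGR2HSV); out={}
    x,y,w,hh=[int(v) for v in box]
    for n,lo,hi in(('yellow',(20,120,90),(35,255,255)),('blue',(100,110,40),(125,255,255)),('red',(0,150,50),(7,255,255)),('red2',(172,150,50),(180,255,255))):
        m=cv2.inRange(h,lo,hi); k=np.zeros_like(m); k[y:y+hh,x:x+w]=1; m*=k
        N,l,st,c=cv2.connectedComponentsWithStats(m)
        out[n]=[(c[i],st[i,4],cv2.minAreaRect(np.argwhere(l==i)[:,::-1].astype(np.float32))) for i in range(1,N) if st[i,4]>25]
    return out
E
python3 - <<'E'
from h import *
for n,box in(('top',(247,155,80,100)),('side',(244,203,115,100))):
    im=cv2.imread(f'pics/{n}0.png'); c=cam(n); d=np.load(n+'d.npy')
    for k,v in blobs(im,box).items():
        for cc,a,r in v:
            z={'yellow':.040,'blue':.051}.get(k,.055)
            print(n,k,cc.round(1),a,'plane',plane(c,[cc],z)[0].round(4),'depth',world(c,[cc],[d[int(round(cc[1])),int(round(cc[0]))]])[0].round(4), np.round(r[1],1))
c=cam('top')
P=plane(c,np.array([(297,205),(363,235),(275,408),(208,373)])/2.1+[150,60],.027); print(P.round(4),P.mean(0))
E
```

```text
top yellow [268.9 232.9] 187 plane [0.5153 0.1742 0.04  ] depth [0.5151 0.1741 0.0411] [15.2 11.6]
top blue [279.1 213.4] 555 plane [0.5608 0.1458 0.051 ] depth [0.5611 0.146  0.049 ] [18.9 32.6]
top red [305.4 165.4] 138 plane [0.679  0.0737 0.055 ] depth [0.6823 0.0739 0.0438] [20.1  6.7]
top red [291.1 189.4] 183 plane [0.6191 0.1129 0.055 ] depth [0.618  0.1127 0.0595] [38.5  6.3]
side yellow [327.7 264.8] 252 plane [0.5152 0.1751 0.04  ] depth [0.5155 0.1742 0.0389] [13.6 20.4]
side blue [308.2 250. ] 891 plane [0.5591 0.1602 0.051 ] depth [0.5595 0.1589 0.0496] [53.5 26.1]
side red [329.3 205.5] 85 plane [0.5547 0.0299 0.055 ] depth [ 0.5669 -0.0166  0.0114] [ 5. 23.]
side red [264.6 214. ] 210 plane [0.6757 0.0968 0.055 ] depth [0.6833 0.0818 0.0392] [12.2 24.3]
side red [286.6 228.4] 394 plane [0.6173 0.1222 0.055 ] depth [0.6185 0.1193 0.0519] [13.  47.6]
[[0.7109 0.1094 0.027 ]
 [0.667  0.03   0.027 ]
 [0.4618 0.1479 0.027 ]
 [0.5083 0.2261 0.027 ]] [0.58698938 0.12837223 0.027     ]
```

```bash
cat >> h.py <<'E'
YAW=np.radians(-30.)
def pose(p,tilt=0,yaw=None):
    y=YAW if yaw is None else yaw
    f=np.array([np.cos(y),np.sin(y),0]); z=np.array([0,0,-1.]); x=np.cross(f,z)
    return np.array(p),R.from_matrix(np.c_[x,f,z])*R.from_rotvec([-np.radians(tilt),0,0])
def rel(p,Rt):
    s=bot.state(); R0=R.from_rotvec(s['ee_rot'])
    print('t',round(s['clock'],2),'at',s['position'].round(4),'F',s['ft_force'].round(1))
    print('row',(R0.inv().apply(p-s['position'])*100).round(2),np.degrees((R0.inv()*Rt).as_rotvec()).round(1))
E
python3 -c "
from h import *
rel(*pose([.49,.186,.20]))"
```

```text
t 0.4 at [ 0.2046 -0.5372  0.2052] F [-0.7  0.6  0.9]
row [-57.43 -52.41   0.55] [  -0.     0.  -129.2]
```

jog_arm([
  [[-57.4,-52.4,0,0,0,-129,255],[-57.4,-52.4,0,0,0,-129,255],[-57.4,-52.4,0,0,0,-129,255],[-57.4,-52.4,0,0,0,-129,255],[-57.4,-52.4,0,0,0,-129,255]],
], squeeze=20)

```text
clock: 0.9
position: [0.2968, -0.3031, 0.2056]
ee_rot: [3.062, -0.704, 0.001]
ft_force: [2.5, -0.3, 1.0]
gripper_width: 0.0577
```

```bash
python3 -c "
from h import *
rel(*pose([.49,.186,.20]))"
```

```text
t 0.9 at [ 0.2968 -0.3031  0.2056] F [ 2.5 -0.3  1. ]
row [ -3.97 -52.44   0.55] [  0.   -0.  -85.9]
```

jog_arm([
  [[-4,-52.4,0.5,0,0,-86,255],[-4,-52.4,0.5,0,0,-86,255],[-4,-52.4,0.5,0,0,-86,255],[-4,-52.4,0.5,0,0,-86,255],[-4,-52.4,0.5,0,0,-86,255]],
])

```text
clock: 1.4
position: [0.3898, -0.0709, 0.2036]
ee_rot: [3.106, 0.467, 0.002]
ft_force: [1.4, -1.0, 0.9]
gripper_width: 0.0175
```

```bash
python3 -c "
from h import *
rel(*pose([.49,.186,.20]))"
```

```text
t 1.4 at [ 0.3898 -0.0709  0.2036] F [ 1.4 -1.   0.9]
row [ 17.14 -21.61   0.35] [  0.1  -0.  -42.9]
```

jog_arm([
  [[17.1,-21.6,0.3,0,0,-43,255],[17.1,-21.6,0.3,0,0,-43,255],[17.1,-21.6,0.3,0,0,-43,255],[17.1,-21.6,0.3,0,0,-43,255],[17.1,-21.6,0.3,0,0,-43,255]],
])

```text
clock: 1.9
position: [0.4818, 0.162, 0.2006]
ee_rot: [2.718, 1.574, 0.001]
ft_force: [1.5, -0.7, 0.3]
gripper_width: 0.0009
```

```bash
python3 -c "
from h import *
rel(*pose([.49,.186,.20]))"
```

```text
t 1.9 at [0.4818 0.162  0.2006] F [ 1.5 -0.7  0.3]
row [ 2.5  -0.48  0.06] [ 0.1 -0.   0.1]
```

jog_arm([
  [[0.5,0,0,0,0,0,255],[0.5,0,0,0,0,0,255],[0.5,0,0,0,0,0,255]],
])

```text
clock: 2.2
position: [0.4833, 0.1631, 0.2001]
ee_rot: [2.725, 1.563, -0.002]
ft_force: [0.1, 0.8, -0.9]
gripper_width: 0.0005
```

Run:
```python
from h import *
print(bot.state()['position'])
c=cam('wrist'); im,d=bot.get_image('wrist'); cv2.imwrite('pics/w1.png',im); np.save('w1d.npy',d); np.save('w1T.npy',c[2])
b=blobs(im,(0,0,640,400))
for k,v in b.items():
    for cc,a,r in v:
        if a<150: continue
        P=world(c,[cc],[d[int(round(cc[1])),int(round(cc[0]))]])[0]
        print(k,cc.round(1),a,P.round(4),plane(c,cv2.boxPoints(r),P[2]).round(4).tolist())
```

```text
[0.48333721 0.16310618 0.20013768]
yellow [360.6  18.6] 1010 [0.3463 0.3006 0.0175] [[0.3304, 0.2793, 0.0175], [0.3231, 0.3082, 0.0175], [0.3617, 0.3226, 0.0175], [0.3696, 0.2934, 0.0175]]
yellow [219.8 140.2] 793 [0.3778 0.0861 0.0183] [[0.3552, 0.0766, 0.0183], [0.3758, 0.1117, 0.0183], [0.4001, 0.0953, 0.0183], [0.3791, 0.0596, 0.0183]]
yellow [337. 203.] 757 [0.5148 0.1735 0.0411] [[0.4931, 0.1636, 0.0411], [0.5125, 0.197, 0.0411], [0.537, 0.1837, 0.0411], [0.5171, 0.1497, 0.0411]]
blue [342.7 224.4] 1030 [0.539  0.1672 0.0508] [[0.4847, 0.1656, 0.0508], [0.5065, 0.2029, 0.0508], [0.5861, 0.16, 0.0508], [0.5629, 0.1202, 0.0508]]
red [446.8 164.9] 1370 [5.538e-01 3.221e-01 4.000e-04] [[0.5816, 0.2779, 0.0004], [0.5007, 0.3184, 0.0004], [0.5306, 0.3672, 0.0004], [0.6137, 0.3294, 0.0004]]
red [203.1 327.2] 420 [ 0.5519 -0.029   0.096 ] [[0.5505, -0.0618, 0.096], [0.53, -0.0454, 0.096], [0.5541, -0.0059, 0.096], [0.575, -0.0214, 0.096]]
```

View pics/w1.png

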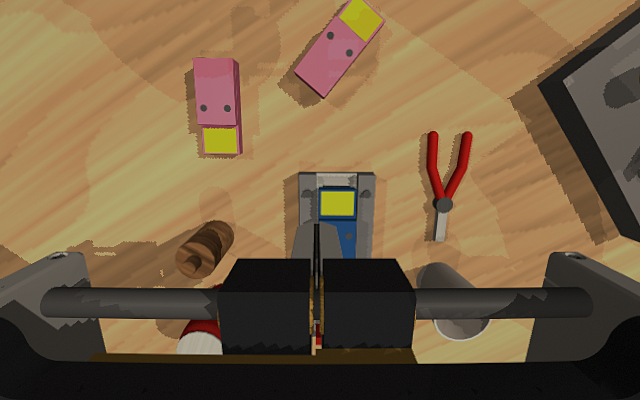

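The wrist view shows the tail's yellow patch at (337,203), which is world (0.515, 0.174, 0.041) at yaw -30°. That agrees with the overhead camera. Next I go above the press spot, tilted 20° so the tips lead.

```bash
python3 -c "
from h import *
rel(*pose([.5209,.1703,.075],20))"
```

```text
t 2.25 at [0.4833 0.1627 0.2003] F [-0.4  0.5 -0.2]
row [ 2.56  2.86 12.52] [-20.    0.1  -0.4]
```

jog_arm([
  [[2.5,2.8,4,-7,0,0,255],[2.5,2.8,8,-14,0,0,255],[2.5,2.8,11,-20,0,0,255],[2.5,2.8,12.5,-20,0,0,255],[2.5,2.8,12.5,-20,0,0,255]],
])

```text
clock: 2.75
position: [0.5169, 0.1692, 0.0721]
ee_rot: [2.455, 1.409, 0.238]
ft_force: [0.4, 0.4, -1.2]
gripper_width: 0.0003
```

Run:
```python
from h import *
rel(*pose([.5209,.1703,.060],20))
im,d=bot.get_image('wrist'); cv2.imwrite('pics/w2.png',im[120:400,160:520])
im2,d=bot.get_image('side'); cv2.imwrite('pics/s2.png',cv2.resize(im2[190:310,230:390],None,fx=4,fy=4))
im=cv2.resize(im[120:400,160:520],None,fx=1,fy=1)
cv2.imwrite('pics/c2.png',np.vstack([cv2.resize(im,(450,300)),cv2.resize(im2[200:300,240:390],(450,300),interpolation=cv2.INTER_CUBIC)]))
```

```text
t 2.75 at [0.5169 0.1692 0.0721] F [ 0.4  0.4 -1.2]
row [ 0.3  -0.13  1.23] [-0.3  0.4 -0.2]
```

View pics/c2.png

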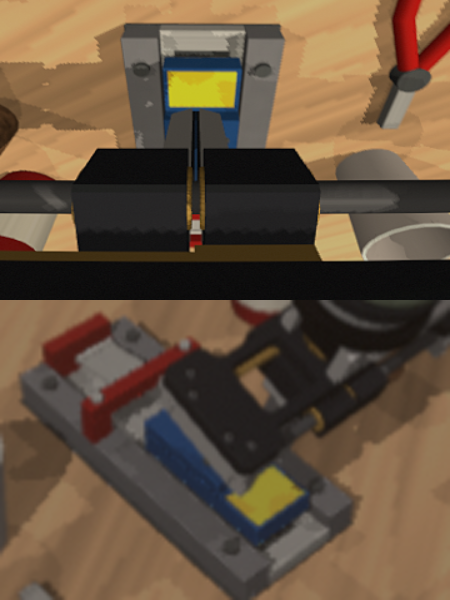

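Run:
```python
from h import *
s=bot.state(); M=R.from_rotvec(s['ee_rot']).as_matrix(); print(M.round(3))
c=cam('side'); p=s['position']
for k in(0,.05,.1): print(k,((proj(c,p-M[:,2]*k)[0]-[240,200])*3+[0,300]).round(0))
print(bot.camera_params('wrist')['tool_from_camera'].round(3))
```

```text
[[ 0.506  0.81   0.296]
 [ 0.863 -0.475 -0.173]
 [ 0.001  0.343 -0.939]]
0 [257. 448.]
0.05 [279. 411.]
0.1 [304. 369.]
[[ 1.    -0.001 -0.001 -0.   ]
 [-0.001 -0.969 -0.246 -0.071]
 [-0.     0.246 -0.969 -0.179]
 [ 0.     0.     0.     1.   ]]
```

Run:
```python
from h import *
s=bot.state(); M=R.from_rotvec(s['ee_rot']).as_matrix(); p=s['position']
c=cam('wrist')
for k in(0,.02,.04,.08,.1): print(k,proj(c,p-M[:,2]*k)[0].round(0))
im,d=bot.get_image('wrist')
for u,v in((310,222),(318,235),(300,250),(300,270),(340,270),(270,270),(270,290),(370,290),(270,330)):
    w=world(c,[(u,v)],[d[v,u]])[0]; print((u,v),'tool',(M.T@(w-p)*1000).round(0))
cs=cam('side'); im,d=bot.get_image('side')
for u,v in((215,400),(245,470),(190,420),(235,485),(200,360),(260,450)):
    x,y=u/3+240,(v-300)/3+200; w=world(cs,[(x,y)],[d[int(y),int(x)]])[0]; print((u,v),'tool',(M.T@(w-p)*1000).round(0))
```

```text
0 [317. 234.]
0.02 [317. 247.]
0.04 [317. 262.]
0.08 [317. 309.]
0.1 [317. 347.]
(310, 222) tool [-4. -9. -2.]
(318, 235) tool [  1.  -9. -22.]
(300, 250) tool [ -9.  -9. -44.]
(300, 270) tool [  -5.  -34. -110.]
(340, 270) tool [   6.  -34. -110.]
(270, 270) tool [ -13.  -34. -110.]
(270, 290) tool [ -11.  -33. -119.]
(370, 290) tool [  12.  -34. -120.]
(270, 330) tool [ -11.  -23. -121.]
(215, 400) tool [  78.    1. -142.]
(245, 470) tool [  84.  -34. -131.]
(190, 420) tool [  87.    4. -125.]
(235, 485) tool [  81.  -33. -106.]
(200, 360) tool [  70.   22. -142.]
(260, 450) tool [  76.  -33. -142.]
```

Run:
```python
from h import *
rel(*pose([.5204,.1706,.050],20))
```

```text
t 2.95 at [0.5229 0.171  0.0778] F [ 0.2 -0.1  0.7]
row [-0.17 -1.14  2.54] [ 0.2 -0.1 -0.4]
```

jog_arm([
  [[-0.15,-1.15,2.5,0,0,0,255],[-0.15,-1.15,2.5,0,0,0,255],[-0.15,-1.15,2.5,0,0,0,255],[-0.15,-1.15,2.5,0,0,0,255]],
])

```text
clock: 3.35
position: [0.5194, 0.1716, 0.0496]
ee_rot: [2.452, 1.408, 0.252]
ft_force: [0.7, 0.4, 0.8]
gripper_width: 0.0006
```

Run:
```python
from h import *
rel(*pose([.5204,.1706,.040],20))
```

```text
t 3.35 at [0.5194 0.1716 0.0496] F [0.7 0.4 0.8]
row [-0.03 -0.2   0.95] [ 0.1 -0.  -0.3]
```

jog_arm([
  [[-0.03,-0.2,0.5,0,0,0,255],[-0.03,-0.3,0.95,0,0,0,255],[-0.03,-0.3,0.95,0,0,0,255],[-0.03,-0.3,0.95,0,0,0,255]],
])

```text
clock: 3.75
position: [0.5191, 0.1712, 0.0388]
ee_rot: [2.452, 1.409, 0.251]
ft_force: [-0.1, 0.2, 4.1]
gripper_width: 0.0006
```

jog_arm([
  [[0,-0.1,0.28,0,0,0,255],[0,-0.2,0.56,0,0,0,255],[0,-0.2,0.56,0,0,0,255],[0,-0.2,0.56,0,0,0,255]],
])

```text
clock: 4.15
position: [0.5196, 0.1713, 0.0335]
ee_rot: [2.451, 1.409, 0.252]
ft_force: [-0.8, 0.5, 8.3]
gripper_width: 0.0002
```

jog_arm([
  [[0,-0.03,0.09,0,0,0,255],[0,-0.07,0.19,0,0,0,255],[0,-0.07,0.19,0,0,0,255],[0,-0.07,0.19,0,0,0,255]],
])

```text
clock: 4.55
position: [0.5211, 0.1717, 0.0333]
ee_rot: [2.449, 1.408, 0.257]
ft_force: [-3.1, 0.8, 16.1]
gripper_width: 0.0008
```

jog_arm([
  [[0,-0.05,0.14,0,0,0,255],[0,0.2,0.23,0,0,0,255],[0,0.5,0.34,0,0,0,255],[0,0.9,0.48,0,0,0,255],[0,0.9,0.48,0,0,0,255]],
])

```text
clock: 5.05
position: [0.5319, 0.1673, 0.0332]
ee_rot: [2.449, 1.407, 0.263]
ft_force: [-1.4, 0.5, 17.4]
gripper_width: 0.0004
```

Run:
```python
from h import *
s=bot.state(); print(s['position'],s['ft_force'].round(1),s['wrist_torque'].round(2))
im,d=bot.get_image('wrist'); im2,d=bot.get_image('side')
cv2.imwrite('pics/c3.png',np.vstack([cv2.resize(im[120:400,160:520],(450,300)),cv2.resize(im2[200:300,240:390],(450,300),interpolation=cv2.INTER_CUBIC)]))
c=cam('side')
for cc,a,r in blobs(im2,(244,203,115,100))['yellow']: print(cc,a,plane(c,[cc],.031))
```

```text
[0.53187534 0.16725221 0.03321275] [-1.4  0.5 17.4] [-0.23 -0.67 -0.05]
```

View pics/c3.png

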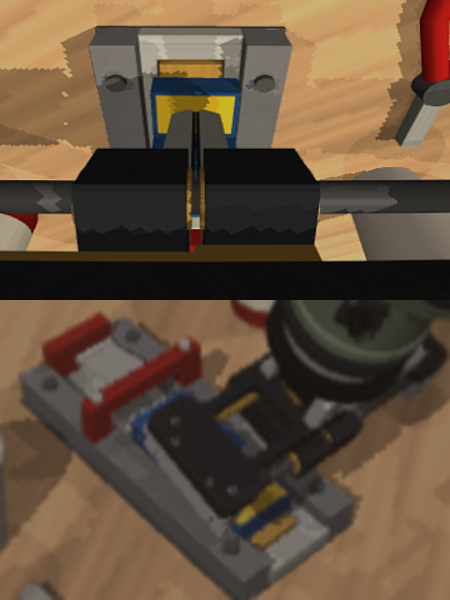

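The brass lifter shows flush behind the tail and the slide is moving forward. I keep pushing with a little more pressure.

jog_arm([
  [[0,0.35,0.22,0,0,0,255],[0,0.8,0.39,0,0,0,255],[0,1.3,0.57,0,0,0,255],[0,1.85,0.77,0,0,0,255],[0,1.85,0.77,0,0,0,255]],
])

```text
clock: 5.65
position: [0.5503, 0.1571, 0.0332]
ee_rot: [2.448, 1.406, 0.265]
ft_force: [-0.7, 0.4, 19.2]
gripper_width: 0.0003
```

```bash
cat >> h.py <<'E'
def fx():
    s=bot.state(); f=np.array([np.cos(YAW),np.sin(YAW)]); n=np.array([-f[1],f[0]])
    d=s['position'][:2]-[.587,.1284]; F=s['ft_force']
    M=R.from_rotvec(s['ee_rot']).as_matrix()
    print('t',s['clock'],'fix x,y mm',(d@f*1000).round(1),(d@n*1000).round(1),'z',(s['position'][2]*1000).round(1),'Ffwd,lat,z',(F[:2]@f).round(1),(F[:2]@n).round(1),F[2].round(1),'tilt',np.degrees(np.arcsin(np.hypot(*M[:2,2]))).round(1),'yaw',np.degrees(np.arctan2(M[1,1],M[0,1])).round(1))
E
python3 -c "
from h import *
fx()"
```

```text
t 5.65 fix x,y mm -46.2 6.5 z 33.2 Ffwd,lat,z -0.8 -0.0 19.2 tilt 20.5 yaw -30.3
```

jog_arm([
  [[0,0.45,0.2,0,0,0,255],[0,0.9,0.36,0,0,0,255],[0,1.35,0.53,0,0,0,255],[0,1.85,0.72,0,0,0,255],[0,1.85,0.72,0,0,0,255]],
])

```text
clock: 6.15
position: [0.5676, 0.1469, 0.0331]
ee_rot: [2.447, 1.406, 0.265]
ft_force: [-0.8, 1.0, 20.3]
gripper_width: 0.0005
```

Run:
```python
from h import *
fx()
im,d=bot.get_image('wrist'); im2,d=bot.get_image('side'); im3,d3=bot.get_image('top')
cv2.imwrite('pics/c4.png',np.hstack([np.vstack([cv2.resize(im[120:400,160:520],(400,300)),cv2.resize(im2[200:300,240:373],(400,300),interpolation=cv2.INTER_CUBIC)]),cv2.resize(im3[150:270,230:310],(400,600),interpolation=cv2.INTER_CUBIC)]))
```

```text
t 6.15 fix x,y mm -26.1 6.3 z 33.1 Ffwd,lat,z -1.2 0.5 20.3 tilt 20.6 yaw -30.3
```

View pics/c4.png

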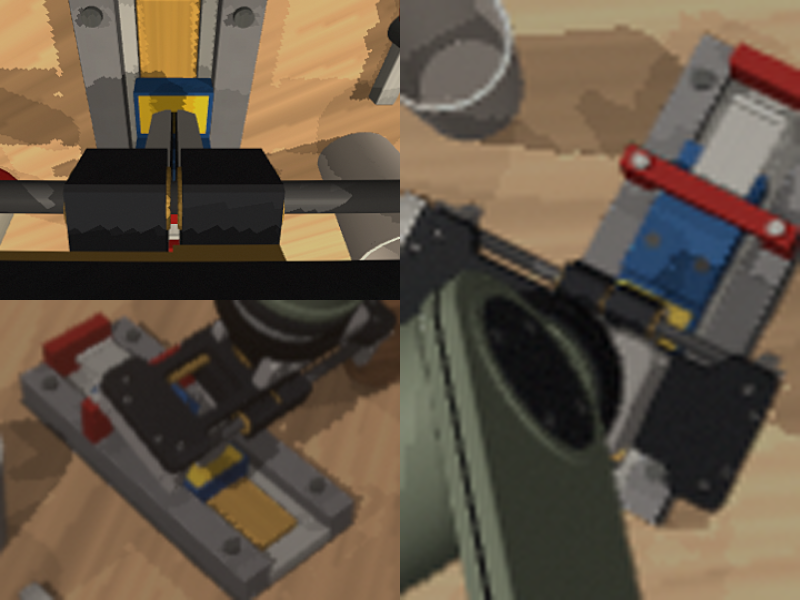

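The nose is under the bridge and leaf, and the lifter is still flush. Pushing on.

jog_arm([
  [[0,0.45,0.23,0,0,0,255],[0,0.9,0.39,0,0,0,255],[0,1.35,0.56,0,0,0,255],[0,1.85,0.75,0,0,0,255],[0,1.85,0.75,0,0,0,255]],
])

```text
clock: 6.8
position: [0.5844, 0.137, 0.033]
ee_rot: [2.447, 1.406, 0.264]
ft_force: [-7.1, 2.3, 25.6]
gripper_width: 0.0007
```

```bash
python3 -c "
from h import *
fx()"
```

```text
t 6.8 fix x,y mm -6.6 6.2 z 33.0 Ffwd,lat,z -7.3 -1.6 25.6 tilt 20.6 yaw -30.3
```

jog_arm([
  [[0,0.45,0.17,0,0,0,255],[0,0.9,0.33,0,0,0,255],[0,1.35,0.5,0,0,0,255],[0,1.88,0.69,0,0,0,255],[0,1.88,0.69,0,0,0,255]],
])

```text
clock: 7.3
position: [0.6019, 0.1267, 0.0331]
ee_rot: [2.447, 1.406, 0.265]
ft_force: [-5.2, -0.4, 24.3]
gripper_width: 0.0007
```

Run:
```python
from h import *
fx()
c=cam('wrist');im,d=bot.get_image('wrist'); im2,d2=bot.get_image('side'); im3,d3=bot.get_image('top')
cv2.imwrite('pics/c5.png',np.hstack([np.vstack([cv2.resize(im[120:400,160:520],(400,300)),cv2.resize(im2[200:300,240:373],(400,300),interpolation=cv2.INTER_CUBIC)]),cv2.resize(im3[150:270,230:310],(400,600),interpolation=cv2.INTER_CUBIC)]))
f=np.array([np.cos(YAW),np.sin(YAW)]);n=np.array([-f[1],f[0]])
for v in range(140,240,4):
    w=world(c,[(317,v)],[d[v,317]])[0]; print(v,((w[:2]-[.587,.1284])@f*1000).round(1),((w[:2]-[.587,.1284])@n*1000).round(1),(w[2]*1000).round(1),im[v,317])
```

```text
t 7.3 fix x,y mm 13.7 6.0 z 33.1 Ffwd,lat,z -4.3 -2.9 24.3 tilt 20.6 yaw -30.3
140 -49.6 6.4 24.1 [ 58 144 197]
144 -47.1 6.4 24.0 [ 58 143 196]
148 -44.4 6.4 23.7 [ 59 144 196]
152 -41.6 6.4 23.0 [ 58 145 196]
156 -38.7 6.4 22.4 [ 60 145 196]
160 -36.7 6.4 23.8 [ 58 144 195]
164 -34.0 6.4 23.7 [ 58 145 195]
168 -30.9 6.4 23.0 [ 58 144 195]
172 -28.2 6.4 23.2 [ 58 144 195]
176 -25.6 6.4 23.4 [ 59 145 196]
180 -22.6 6.4 23.3 [ 59 144 195]
184 -19.7 6.4 23.2 [ 58 142 195]
188 -16.9 6.4 23.6 [ 59 144 197]
192 -13.5 6.4 23.0 [ 47  86 118]
196 -7.6 6.4 19.0 [75 48 24]
200 -8.0 6.4 24.1 [54 34 15]
204 -7.9 6.3 28.4 [55 36 18]
208 -6.5 6.3 30.7 [59 37 17]
212 -4.3 6.3 32.0 [ 17 103 133]
216 -0.9 6.3 31.8 [ 20 104 133]
220 2.7 6.3 31.4 [ 16 103 132]
224 6.3 6.3 31.2 [15 72 91]
228 3.6 6.2 38.3 [12 31 37]
232 0.7 6.2 45.2 [11 30 38]
236 -0.6 6.1 50.3 [ 8 30 38]
```

View pics/c5.png

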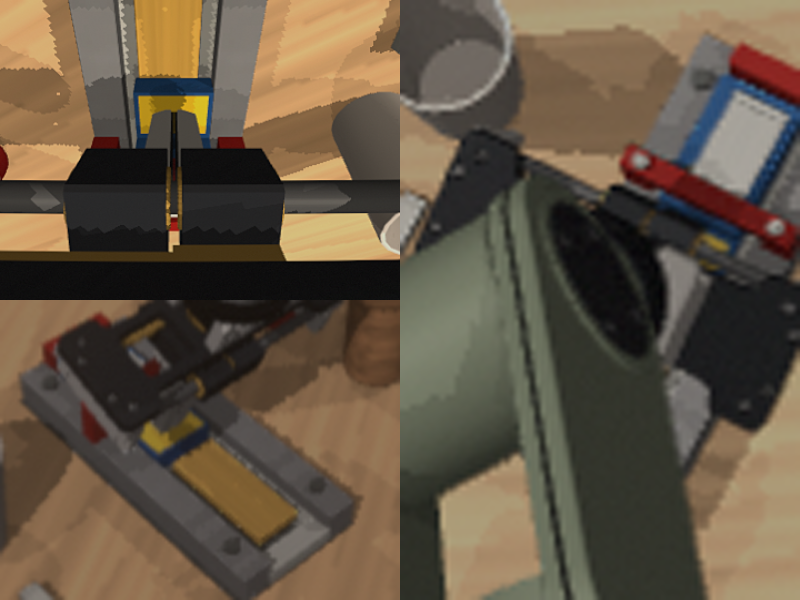

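The lifter has popped up (z 23 at x -13.5). The tail is at about x -8, so roughly 4 mm remain.

jog_arm([
  [[0,0.2,0.07,0,0,0,255],[0,0.4,0.14,0,0,0,255],[0,0.55,0.2,0,0,0,255],[0,0.55,0.2,0,0,0,255]],
])

```text
clock: 7.85
position: [0.6061, 0.1242, 0.033]
ee_rot: [2.447, 1.406, 0.264]
ft_force: [-7.7, 1.7, 26.5]
gripper_width: 0.0005
```

```bash
cat > m.py <<'E'
from h import *
fx()
c=cam('wrist');im,d=bot.get_image('wrist')
f=np.array([np.cos(YAW),np.sin(YAW)])
for v in range(170,236,3):
    w=world(c,[(317,v)],[d[v,317]])[0]; print(v,((w[:2]-[.587,.1284])@f*1000).round(1),(w[2]*1000).round(1),im[v,317])
E
python3 m.py
```

```text
t 7.85 fix x,y mm 18.7 5.9 z 33.0 Ffwd,lat,z -7.5 -2.4 26.5 tilt 20.5 yaw -30.3
170 -25.0 23.6 [ 59 144 196]
173 -22.4 22.8 [ 58 144 196]
176 -21.1 24.2 [ 59 144 196]
179 -18.7 23.7 [ 59 144 196]
182 -16.2 23.2 [ 60 144 196]
185 -14.4 23.8 [ 57 139 190]
188 -5.3 13.3 [124 138 144]
191 -3.3 13.9 [151 170 179]
194 -3.3 17.5 [76 47 22]
197 -3.8 21.7 [68 42 20]
200 -3.1 24.1 [53 35 16]
203 -2.4 26.5 [59 37 16]
206 -2.8 30.3 [63 39 17]
209 -1.6 31.8 [43 73 87]
212 0.4 32.3 [ 17 103 133]
215 3.1 31.9 [ 18 103 133]
218 6.1 31.3 [ 18 104 133]
221 8.5 31.3 [ 18 103 132]
224 10.4 32.2 [14 71 90]
227 9.2 36.5 [13 32 40]
230 7.2 41.6 [ 9 29 38]
233 5.8 46.0 [11 30 38]
```

jog_arm([
  [[0,0.15,0.05,0,0,0,255],[0,0.25,0.09,0,0,0,255],[0,0.25,0.09,0,0,0,255]],
])

```text
clock: 8.2
position: [0.6084, 0.1229, 0.033]
ee_rot: [2.447, 1.407, 0.264]
ft_force: [-7.4, 2.3, 26.8]
gripper_width: 0.0003
```

```bash
python3 m.py | awk 'NR==1||($1>=182&&$1<=212)'
```

```text
t 8.2 fix x,y mm 21.3 6.0 z 33.0 Ffwd,lat,z -7.5 -1.7 26.8 tilt 20.5 yaw -30.3
182 -13.6 23.2 [ 68 140 189]
185 -6.2 15.0 [133 150 157]
188 -3.6 14.7 [149 166 174]
191 -3.1 17.5 [77 48 22]
194 -3.1 21.1 [59 38 18]
197 -2.9 24.2 [62 40 21]
200 -3.4 28.2 [59 38 18]
203 -2.6 30.3 [67 42 20]
206 -1.5 32.0 [ 20  92 116]
209 1.3 31.4 [ 17 103 133]
212 3.5 31.6 [ 18 103 133]
```

The tip advanced 2.6 mm while the tail stayed put at about -3, so the slide is against the stop. I lift straight up first, then retreat.

jog_arm([
  [[0,0.14,-0.38,0,0,0,255],[0,0.2,-0.62,0,0,0,255],[0,0.2,-0.7,0,0,0,255],[0,0.1,-1.2,0,0,0,255],[0,0,-2,0,0,0,255]],
])

```text
clock: 8.75
position: [0.5947, 0.1242, 0.0431]
ee_rot: [2.455, 1.41, 0.241]
ft_force: [0.1, 0.4, -0.3]
gripper_width: 0.0003
```

jog_arm([
  [[0,-1,-4,0,0,0,255],[0,-2,-8,0,0,0,255],[0,-5,-12,0,0,0,255],[0,-9,-14,0,0,0,255],[0,-12,-14,0,0,0,255]],
])

```text
clock: 9.25
position: [0.4575, 0.2073, 0.1382]
ee_rot: [2.452, 1.409, 0.255]
ft_force: [0.2, 0.4, -0.1]
gripper_width: 0.0004
```

jog_arm([
  [[0,-4,0,0,0,0,255],[0,-8,0,0,0,0,255],[0,-8,0,0,0,0,255],[0,-8,0,0,0,0,255]],
])

```text
clock: 9.65
position: [0.3923, 0.2434, 0.1077]
ee_rot: [2.451, 1.412, 0.246]
ft_force: [0.9, -0.4, -0.3]
gripper_width: 0.0006
```

Run:
```python
from h import *
fx()
c=cam('wrist');im,d=bot.get_image('wrist'); im2,d2=bot.get_image('side'); im3,d3=bot.get_image('top')
cv2.imwrite('pics/c6.png',np.hstack([np.vstack([cv2.resize(im,(480,300)),cv2.resize(im2[200:300,230:390],(480,300),interpolation=cv2.INTER_CUBIC)]),cv2.resize(im3[150:270,240:304],(320,600),interpolation=cv2.INTER_CUBIC)]))
```

```text
t 9.65 fix x,y mm -226.1 2.2 z 107.7 Ffwd,lat,z 1.0 0.1 -0.3 tilt 20.0 yaw -30.1
```

View pics/c6.png

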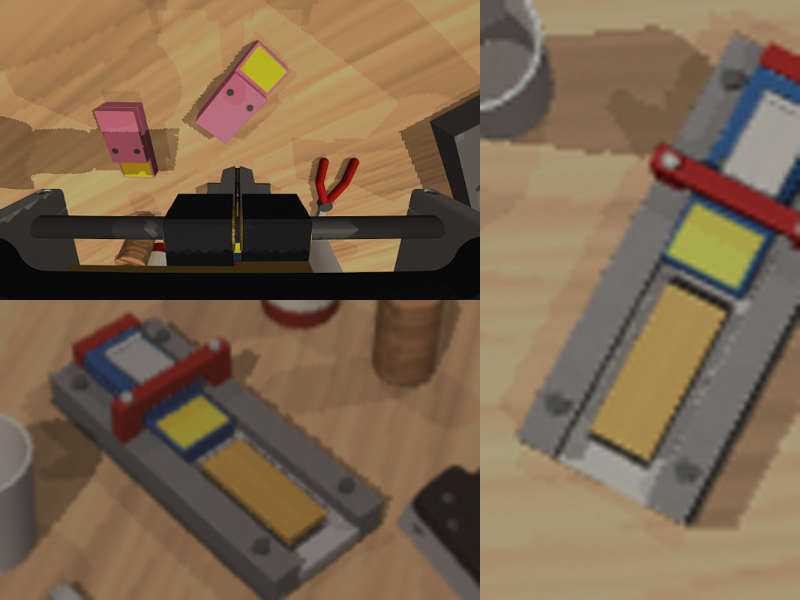

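Run:
```python
from h import *
f=np.array([np.cos(YAW),np.sin(YAW)]);n=np.array([-f[1],f[0]]);o=np.array([.587,.1284])
for nm,box in(('top',(240,150,70,110)),('side',(244,203,115,100))):
    c=cam(nm);im,d=bot.get_image(nm)
    for cc,a,r in blobs(im,box)['yellow']: print(nm,'yellow',a,(plane(c,[cc],.031)[0][:2]-o)@np.c_[f,n]*1000)
    for y in (-17,17):   # along the slide rim to the stop
        print(nm,y,[(x,im[int(round(v)),int(round(u))].tolist()) for x in range(92,113,2) for u,v in proj(c,np.r_[o+f*x/1000+n*(y+3)/1000,.042])])
```

```text
top yellow 167 [12.83309961  5.88930677]
top yellow 390 [-56.36212784   2.04990262]
top -17 [(92, [97, 80, 64]), (94, [117, 77, 45]), (96, [117, 77, 45]), (98, [115, 77, 45]), (100, [116, 77, 44]), (102, [116, 77, 44]), (104, [116, 78, 45]), (106, [38, 34, 114]), (108, [38, 34, 114]), (110, [32, 35, 134]), (112, [32, 37, 135])]
top 17 [(92, [113, 75, 44]), (94, [114, 93, 80]), (96, [108, 72, 43]), (98, [114, 75, 43]), (100, [114, 75, 43]), (102, [114, 75, 43]), (104, [113, 87, 61]), (106, [113, 87, 61]), (108, [32, 33, 121]), (110, [33, 35, 134]), (112, [33, 35, 134])]
side yellow 208 [12.97755423  5.96896706]
side -17 [(92, [80, 71, 69]), (94, [106, 104, 106]), (96, [106, 104, 106]), (98, [82, 62, 57]), (100, [85, 58, 46]), (102, [85, 58, 46]), (104, [83, 56, 67]), (106, [83, 56, 67]), (108, [29, 34, 101]), (110, [29, 34, 101]), (112, [26, 33, 104])]
side 17 [(92, [79, 54, 44]), (94, [79, 54, 44]), (96, [85, 56, 41]), (98, [86, 56, 41]), (100, [86, 58, 44]), (102, [83, 56, 46]), (104, [68, 47, 63]), (106, [48, 39, 74]), (108, [28, 32, 96]), (110, [26, 33, 101]), (112, [27, 34, 104])]
```

Blue meets red at x ≈ 106, but the yellow centre reads about 1.5 mm short of home. That is within camera accuracy, so I take one close check of the tail-to-lifter gap, which should be 9.5 mm.

```bash
python3 -c "
from h import *
rel(*pose([.575,.140,.090],20))
rel(*pose([.5933,.1294,.055],20))"
```

```text
t 9.9 at [0.3948 0.2432 0.109 ] F [ 0.2  0.1 -0.9]
row [ 0.2  18.86  8.9 ] [ 0.   0.1 -0.3]
t 9.9 at [0.3948 0.2432 0.109 ] F [ 0.2  0.1 -0.9]
row [ 0.21 19.64 12.91] [ 0.   0.1 -0.3]
```

jog_arm([
  [[0.2,4.5,2,0,0,0,255],[0.2,9,4,0,0,0,255],[0.2,13.5,6,0,0,0,255],[0.2,17.5,8,0,0,0,255],[0.2,18.9,9,0,0,0,255]],
])

```text
clock: 10.4
position: [0.5789, 0.137, 0.0894]
ee_rot: [2.454, 1.402, 0.252]
ft_force: [-0.9, -1.0, -0.1]
gripper_width: 0.0009
```

jog_arm([
  [[0,0.5,2,0,0,0,255],[0,0.8,3.9,0,0,0,255],[0,0.8,3.9,0,0,0,255],[0,0.8,3.9,0,0,0,255]],
])

```text
clock: 10.8
position: [0.5919, 0.1296, 0.0541]
ee_rot: [2.453, 1.409, 0.246]
ft_force: [0.4, 0.9, 0.8]
gripper_width: 0.0006
```

```bash
sed -i 's/range(170,236,3)/range(150,236,2)/' m.py; python3 m.py
```

```text
t 10.8 fix x,y mm 3.6 3.5 z 54.1 Ffwd,lat,z -0.1 1.0 0.8 tilt 19.9 yaw -30.3
150 -43.2 23.3 [ 60 146 198]
152 -41.4 22.7 [ 60 146 198]
154 -40.4 23.6 [ 62 148 199]
156 -39.4 24.5 [ 61 147 198]
158 -37.3 23.2 [ 59 146 197]
160 -35.4 22.5 [ 60 146 199]
162 -34.3 23.3 [ 60 146 198]
164 -33.1 23.9 [ 62 147 200]
166 -31.8 24.3 [ 60 146 199]
168 -30.1 24.0 [ 61 147 199]
170 -28.3 23.7 [ 60 145 198]
172 -25.9 22.2 [ 61 147 199]
174 -25.4 24.0 [ 61 146 199]
176 -24.0 24.3 [ 60 145 198]
178 -21.8 23.4 [ 61 146 198]
180 -20.8 24.4 [ 62 146 198]
182 -18.2 22.9 [ 61 146 198]
184 -16.7 23.1 [ 61 145 198]
186 -14.8 22.9 [ 60 146 199]
188 -13.6 23.5 [ 70 136 180]
190 -5.5 13.7 [119 130 135]
192 -4.2 14.4 [159 178 188]
194 -3.0 15.3 [88 71 57]
196 -3.2 18.4 [75 48 22]
198 -2.9 20.6 [76 47 22]
200 -3.0 23.4 [77 49 23]
202 -3.2 26.3 [77 49 26]
204 -2.8 28.3 [74 48 22]
206 -2.3 30.1 [113  69  33]
208 -2.0 32.1 [111 116 112]
210 -0.1 31.9 [ 39 221 223]
212 1.6 32.0 [ 41 213 216]
214 3.8 31.5 [ 42 212 217]
216 6.0 31.0 [ 40 212 216]
218 7.7 31.3 [ 41 211 216]
220 9.3 31.7 [ 39 212 216]
222 11.8 31.0 [ 40 225 229]
224 -4.3 52.8 [11 32 33]
226 -6.0 56.9 [16 56 58]
228 -6.4 59.3 [14 55 58]
230 -7.5 62.6 [12 51 58]
232 -8.2 65.2 [10 50 57]
234 -10.6 69.8 [11 50 57]
```

The tail is still at -3.0 mm, the same as when it was held against the stop, and the gap to the lifter edge is about 10 mm. It is home, so I retreat and hand in.

jog_arm([
  [[0,0,-3,0,0,0,255],[0,-1,-6,0,0,0,255],[0,-2,-10,0,0,0,255],[0,-3,-12,0,0,0,255],[0,-3,-12,0,0,0,255]],
])

```text
clock: 11.35
position: [0.5337, 0.167, 0.1617]
ee_rot: [2.449, 1.41, 0.26]
ft_force: [-0.2, 0.3, -0.4]
gripper_width: 0.0001
```

```bash
python3 -c "
from h import *
fx(); print(bot.job_done())"
```

```text
t 11.35 fix x,y mm -65.5 6.8 z 161.7 Ffwd,lat,z -0.3 0.2 -0.4 tilt 20.3 yaw -30.2
the job is handed in; nothing more can be done
None
```

The blue slide is home against the red end stop, and the lifter has popped up behind it. I handed the job in at 11.35 s, with the arm clear and touching nothing.

**What I did:** With the fingers shut and tilted 20° so the tips led, I pressed the tail down until the lifter was flush. I then pushed the slide forward at 16–27 N of downward force, under the bridge and leaf spring. I lifted the fingers straight up off the shelf before moving them back.

**Last checks:**
- **At the stop:** The fingertip moved another 2.6 mm while the tail stayed still. After release, the tail was still at about fixture x -3 mm; nominal is -4 mm.
- **Lifter:** It measured 23 mm high behind the tail, which is fully up. The gap to the tail was about 10 mm.
- **Nose:** In both the side and overhead pictures, blue meets red at fixture x of about 106 mm, where the stop face should be.
- **Other objects:** I never went near the pliers, cup, can or drum. I did not measure their positions again.

**Disagreement:** The yellow patch's centre read about 1.5 mm short of home in the overhead and side cameras, while the close wrist view read about 1 mm past it. I put this down to camera accuracy of about 2 mm.

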